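Stroke along a bottle roller lane to check that every roller turns

TASK

Before the bottling run, check by touch the curved roller lane that the bottle racks run down: stroke your fingertips lightly along its rollers, one after another from the open loading end down to the end stop, so that every roller visibly turns in the running direction. Just touch them: do not press any roller down to the bottom of its springs or lift it in its slots, and leave the small vial by the end stop and everything else around the lane standing where it is. Finish with the hand clear of the lane.

Things in the scene. Friction and masses are not known exactly. Their poses are not given: they have to be found in the camera images.
- lane: Curved roller lane for small bottle racks, fixed on the table: 2 bent aluminium channels on 4 feet, 7 black rollers between them, then a flat steel plate and upright end stop. Origin on the table under roller 4's middle; z up, x across the lane, -y = running direction there. Centre line: arc of radius 300 mm about x = -300 mm, y = 0. Rollers 1 to 7 in running order, 36 mm apart on the arc (0.12 rad), roller 1 at +y
- top1 (a point): Middle of the top of roller 1 at rest, at the open loading end; axes as the lane's. Rollers: 22 mm diameter, 100 mm long, square across the lane, tops 7 mm or more above the side channels. The lane slopes down 6 in 100: roller 1's top is 92.0 mm above the table, each next one 2.16 mm lower
- top7 (a point): Middle of the top of roller 7 (the last) at rest, 79.0 mm above the table. Past it along the lane: the flat steel plate begins at 28 mm, 2 mm below roller 7's top; a small loose vial stands on it at about 60 mm; the end stop's face is at about 80 mm and reaches 22 mm above the plate
- roller1 (a joint): Turn of roller 1 in rad: starts between -0.2 and 0.2, grows as its top moves in the running direction, spins easily and stays where it stops. A thin light seam along the tube shows the turn
- roller2 (a joint): Turn of roller 2, likewise
- roller3 (a joint): Turn of roller 3, likewise
- roller4 (a joint): Turn of roller 4, likewise
- roller5 (a joint): Turn of roller 5, likewise
- roller6 (a joint): Turn of roller 6, likewise
- roller7 (a joint): Turn of roller 7, likewise
- dip1 (a joint): How far roller 1 is pressed down, m: 0 at rest, 0.008 at the bottom, negative when lifted. Its axle lies on springs in open-topped upright slots: it gives 1 mm per 1.2 N and springs back
- dip2 (a joint): Press-down of roller 2, likewise
- dip3 (a joint): Press-down of roller 3, likewise
- dip4 (a joint): Press-down of roller 4, likewise
- dip5 (a joint): Press-down of roller 5, likewise
- dip6 (a joint): Press-down of roller 6, likewise
- dip7 (a joint): Press-down of roller 7, likewise
- vial_stop: Loose 5 ml amber glass vial, 24 mm across, 45 mm high, standing on the lane's dead plate near the end stop. Origin at the centre of its underside.
- bottle_a: Loose open amber glass bottle, 33 mm across, 75 mm high, standing on the table along the inner side of the lane. Origin at the centre of its underside.
- bottle_b: Another such bottle, also along the inner side.
- bottle_c: Another such bottle, along the outer side of the lane.
- dropper: Loose white dropper cap, 20 mm across, 41 mm high, standing on the table along the outer side of the lane. Origin at the centre of its underside.
- beaker: Loose steel beaker, 72 mm across, 85 mm high, standing to the left of the lane. Origin at the centre of its underside.
- jar: Loose white screw-top jar, 60 mm across, 70 mm high, standing to the right. Origin at the centre of its underside.
Not all that is in view belongs to the job. What is shaped like the beaker but turquoise is not meant. What is shaped like the bottle_b but yellow is not meant.

How it is judged:
At the end, for the whole second after the job is handed in: Each of the seven roller turns reads more than 0.8 rad (about an eighth of a turn in the running direction), all rollers have sprung back to within 1.5 mm, and the loose things stand upright within 15 mm of where they began (value of joint each of roller1, roller2, roller3, roller4, roller5, roller6, roller7 above 0.8 rad and value of joint each of dip1, dip2, dip3, dip4, dip5, dip6, dip7 below 0.0015 m and distance of each of vial_stop, bottle_a, bottle_b, bottle_c, dropper, beaker, jar from where it was at the start of the episode below 0.015 m and angle between each of vial_stop, bottle_a, bottle_b, bottle_c, dropper, beaker, jar's own z axis and vertical below 0.2 rad); the robot touches nothing.
It fails at once if a roller is turned before the one ahead of it on the loading side ((value of joint roller2 above 0.8 rad and value of joint roller1 below 0.4 rad) or (value of joint roller3 above 0.8 rad and value of joint roller2 below 0.4 rad) or (value of joint roller4 above 0.8 rad and value of joint roller3 below 0.4 rad) or (value of joint roller5 above 0.8 rad and value of joint roller4 below 0.4 rad) or (value of joint roller6 above 0.8 rad and value of joint roller5 below 0.4 rad) or (value of joint roller7 above 0.8 rad and value of joint roller6 below 0.4 rad)).
It fails at once if a roller is pressed down (almost) to the bottom of its slots, more than 7 mm (value of joint any of dip1, dip2, dip3, dip4, dip5, dip6, dip7 above 0.007 m).
It fails at once if a roller is lifted more than 3 mm in its slots (value of joint any of dip1, dip2, dip3, dip4, dip5, dip6, dip7 below -0.003 m).
It fails at once if the vial, a bottle, the dropper cap, the beaker or the jar is moved more than 15 mm, lifted or knocked over (distance of any of vial_stop, bottle_a, bottle_b, bottle_c, dropper, beaker, jar from where it was at the start of the episode above 0.015 m or angle between any of vial_stop, bottle_a, bottle_b, bottle_c, dropper, beaker, jar's own z axis and vertical above 0.4 rad).
It also fails if it takes over 42 s, if anything falls off the work surface, if the arm or the gripper's body presses on something with over 40 N, if the wrist force passes 120 N, or if a joint passes its speed limit or range.

ROBOT

A 6-joint arm with a two-finger parallel gripper is mounted at the origin on the work surface. World frame = base frame: x ahead of the robot, y to its left, z up, the work surface at z = 0. Lengths are in m, angles in rad, forces in N, time in s.
With the tool pointing down it reaches from about 0.25 to 0.725 m from the base axis. Payload 4 kg.
Tool frame: the origin (TCP) lies between the finger pads; the fingertips stand 8 mm ahead of it and the grasp point (between the pads) lies 11 mm behind it; z points along the fingers, y is the line along which they close (so a half turn about z gives the same grasp; the last joint's range is limited). The gripper opens to 85 mm and grips with 20 to 120 N. Pads are 22 mm wide; open, the fingers measure 114 mm over their backs; the gripper's body (76 mm by 85 mm) begins 54 mm behind the grasp point. The pads swing forward as they close: fully open they stand 13 mm farther back than shut.
Start: joints at [-1.254, 0.241, 0.005, 1.335, 0, 1.571], TCP at [0.156, -0.475, 0.239] pointing down, gripper open.
Joint ranges: [-2.72, 2.72], [-1.05, 1.87], [-1.09, 1.28], [-1.99, 2.15], [-1.42, 1.44], [-3.14, 3.14]. Speed limits (rad/s): [2.79, 2.79, 3.14, 3.14, 3.14, 3.14].

INTERFACE

Orientations are given as a unit quaternion [x, y, z, w].
In Python, from workcell import status, viewer, bot gives the robot as it stands.
- The arm moves only by the tool servo_tool, never from a script. Its argument "commands" is a list of rows, each a list of 5 numbers: the finger opening in mm, from 0 to 85.4, then the shift along the tool's x, y, z in mm, then the turn about the tool's z in rad. A call has 1 to 20 rows; each row shifts and turns the commanded pose from where the row before left it, along the tool's axes as they then stand; what a row does not reach is not made up. A row lasts 1/8 s, in which the tool goes at most 62.5 mm and 10.7 degrees, less where a joint would pass 70% of its speed; a pose out of reach is approached as far as the arm can. A call is refused whole if a number of a shift passes 62.5 or a number of a turn 0.188, either way. A call with a gripper value outside its range is refused whole. The fingers move at their own pace and stop on an object; the grip force is fixed at half the most. Time passes only in rows, so rows that do not move let the fingers close. It gives the time, the measured TCP pose, the force, the opening and the grip force at its end, in the units of the state.
- status.get_obs(): the state, without advancing time (a new reading comes with each control period).
- viewer.camera(name): name is "side" or "top"; returns (picture, depth): 384x512x3 uint8, red, green, blue; 384x512 float32, m along the optical axis (not along the pixel's ray), 0 where there is no reading.
- viewer.get_calibration(name): a dict with "camera_matrix" (3x3 intrinsics, pixels), "distortion" ([k1, k2, p1, p2, k3] as OpenCV has them; the pictures are not rectified), "R" (3x3) and "t" (3): a world point X has camera coordinates R X + t. Camera axes: x right, y down, z forward; pixel columns grow to the right and rows downward; lengths in m; the calibration is good to about 2 mm. A picture is of the moment at which its call begins. get_calibration takes no time and is no camera call.
- bot.job_done(): hands the job in; it is judged then, once.
Trained networks look in the newest picture that a camera, given by its name, has taken for a name from the list of things; names that differ only in an ending like _2 or _b are one class to them, and where a whole thing is asked for, a point or a joint stands for the part that bears it (a point fixed in the world has none). Each returns a list of dicts, best first, with "p" (0 to 1); they miss things now and then, are a little off and sometimes report something else, mostly with a low value. They report only what shows in the picture. A call takes as long as a camera call. They do not tell look-alikes from the thing itself.
- viewer.masks_of(camera, label): "mask" (384x512 bool, what is visible of it) and "pixel" ([row, column] in pixels, amid what is visible of it).
- viewer.spot_point(camera, label): "pixel" ([row, column] in pixels: a listed point, or the origin of a listed thing).
The state is a dict: "clock": time; "joint_pos": joint angles; "joint_vel": joint speeds; "tau": joint torques, N m; "eef_pos": TCP position; "tool_rot": TCP orientation; "ft_force": force on the tool from outside, world axes, zero at the start; "ft_torque": the same for the moment, N m; "grip_width": finger opening in m; "grasp_force": force on a finger pad.
Only numpy, scipy, OpenCV 4.12 (cv2) and the standard library are available. Lean on these libraries where they do the work, as an engineer would, in place of code of your own. Each camera call takes 0.05 s, during which the arm holds its last target. There are 200 camera calls.

## Working session

There is one attempt and no reset: what is moved stays moved. The work goes in short steps, Python scripts to look and compute and a tool call to move; the robot and the scene stay as the last step left them, time stands still between calls to the robot, and variables do not carry over. Pictures are saved under pics/ and viewed, at most 10 in all, crops included, and the job is handed in when it is done.

Besides the shell and the picture viewer there is one more tool, called as a command line: name --pt "numbers of a row" for each row, then --argument value for the rest. servo_tool: Moves the arm, as the interface text tells. Its arguments: {"type":"object","properties":{"commands":{"type":"array"}},"required":["commands"]}

```bash
mkdir -p pics
cat > h.py <<'E'
import numpy as np, cv2
from workcell import status, viewer, bot
def ray(cam,px):
    c=viewer.get_calibration(cam);K=np.array(c["camera_matrix"]);R=np.array(c["R"]);t=np.array(c["t"])
    u=cv2.undistortPoints(np.array([[[px[1],px[0]]]],float),K,np.array(c["distortion"]))[0,0]
    return -R.T@t, R.T@np.array([u[0],u[1],1.])
def atz(cam,px,z):
    o,d=ray(cam,px); return o+d*(z-o[2])/d[2]
def atd(cam,px,dep):
    o,d=ray(cam,px); return o+d*dep
def proj(cam,X):
    c=viewer.get_calibration(cam)
    p,_=cv2.projectPoints(np.atleast_2d(X).astype(float),cv2.Rodrigues(np.array(c["R"]))[0],np.array(c["t"]),np.array(c["camera_matrix"]),np.array(c["distortion"]))
    return p[:,0]
E
python3 - <<'E'
from h import *
o=status.get_obs();print(o["clock"],o["eef_pos"],o["tool_rot"],o["ft_force"])
for cam in("top","side"):
    im,d=viewer.camera(cam);cv2.imwrite(f"pics/{cam}0.png",im[:,:,::-1])
    np.save(f"pics/{cam}d.npy",d)
    print(cam,ray(cam,(192,256)))
    for l,z in(("top1",.092),("top7",.079),("lane",0),("vial_stop",.077)):
        for r in viewer.spot_point(cam,l)[:2]: print(l,r["p"],r["pixel"],atz(cam,r["pixel"],z).round(4))
E
```

```text
0.0 [ 0.15557316 -0.47451971  0.23839167] [ 9.87482147e-01  1.57727232e-01 -1.64849762e-04 -1.05015230e-03] [ 0.49811656 -0.74616186  0.86642156]
top (array([3.99866596e-01, 4.14330111e-04, 1.17575920e+00]), array([ 0.10237133, -0.01457327, -0.99478418]))
top1 0.84 [207.6, 187.1] [0.4689 0.1975 0.092 ]
top1 0.73 [185.5, 254.2] [ 0.5317 -0.0105  0.092 ]
top7 0.84 [207.6, 187.1] [0.4698 0.1999 0.079 ]
top7 0.73 [185.5, 254.2] [ 0.5333 -0.0106  0.079 ]
lane 0.75 [193.6, 219.8] [0.5188 0.1042 0.    ]
vial_stop 0.37 [183.7, 266.6] [ 0.5381 -0.0496  0.077 ]
side (array([-0.09162235,  0.87938794,  0.79929385]), array([ 0.48935931, -0.68387755, -0.54116785]))
top1 0.8 [197.8, 255.3] [0.5315 0.0116 0.092 ]
top1 0.59 [240.8, 232.0] [0.463  0.2041 0.092 ]
top7 0.8 [197.8, 255.3] [ 0.5429 -0.0044  0.079 ]
top7 0.59 [240.8, 232.0] [0.4732 0.1917 0.079 ]
lane 0.62 [238.9, 237.3] [ 0.5284  0.1005 -0.    ]
lane 0.43 [256.5, 282.0] [0.3851 0.0874 0.    ]
vial_stop 0.56 [189.8, 267.6] [ 0.5409 -0.0644  0.077 ]
vial_stop 0.52 [198.2, 259.4] [ 0.5339 -0.0124  0.077 ]
```

Run:
```python
import cv2
t=cv2.imread("pics/top0.png");cv2.imwrite("pics/topc.png",cv2.resize(t[110:290,120:360],None,fx=3.3,fy=3.3,interpolation=cv2.INTER_CUBIC))
t=cv2.imread("pics/side0.png");cv2.imwrite("pics/sidec.png",cv2.resize(t[130:330,130:390],None,fx=3,fy=3,interpolation=cv2.INTER_CUBIC))
```

```text
(no output)
```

View pics/topc.png

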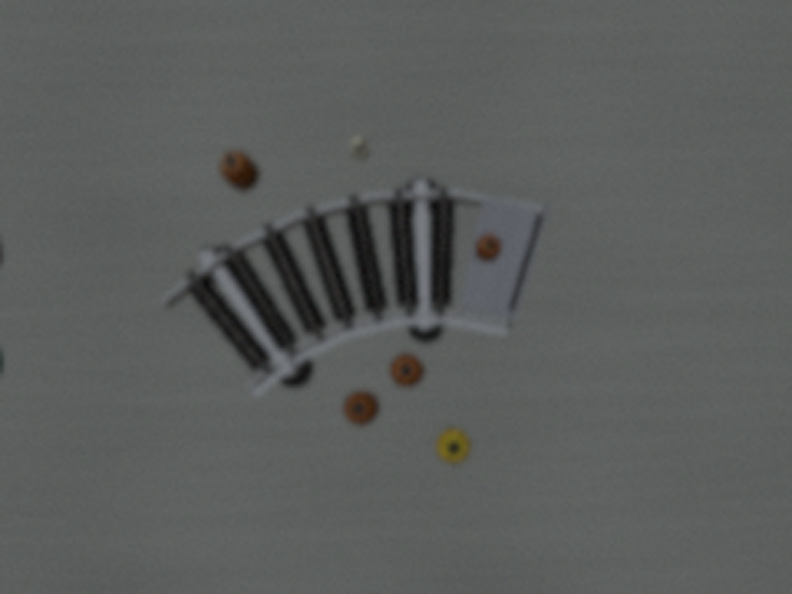

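View pics/sidec.png

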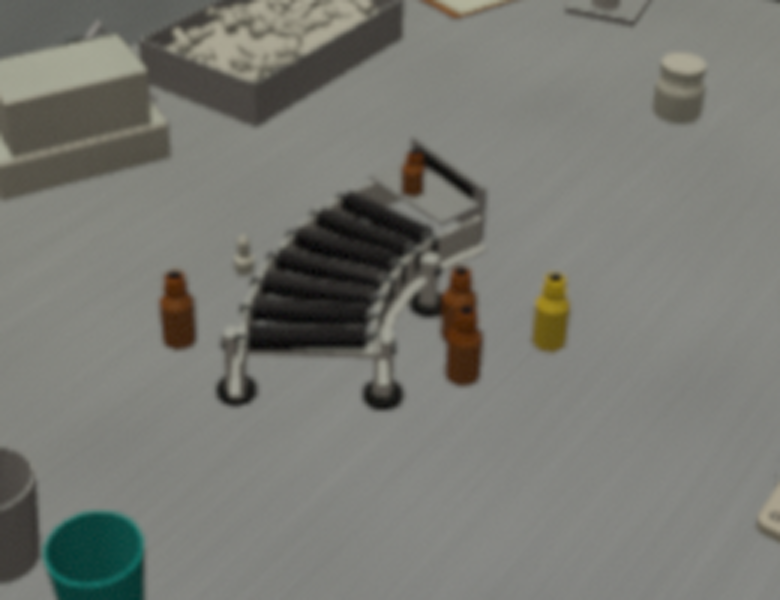

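```bash
cat >> h.py <<'E'
i=np.arange(1,8)
a=(4-i)*.12
L=np.c_[-.3+.3*np.cos(a),.3*np.sin(a)]
zt=.092-.00216*(i-1)
def place(p,P=L):
    c,s=np.cos(p[2]),np.sin(p[2]); return P@np.array([[c,s],[-s,c]])+p[:2]
E
cat > fit.py <<'E'
from h import *
from scipy.optimize import least_squares
im=cv2.imread("pics/top0.png");g=im.max(2)
rough=np.array([[229,321],[262,300],[295,280],[331,265],[368,255],[405,250],[442,252]])/3.3+[120,110]
n,lab,st,ce=cv2.connectedComponentsWithStats((g<62).astype(np.uint8))
W=[]
for k,r in enumerate(rough):
    j=[q for q in range(1,n) if st[q,4]>40 and np.hypot(*(ce[q]-r))<5]
    print(k+1,r.round(1),[(ce[q].round(1),st[q,4]) for q in j])
    c=ce[j[0]] if j and st[j[0],4]<400 else r
    W.append(atz("top",(c[1],c[0]),zt[k]-.008)[:2])
W=np.array(W)
f=least_squares(lambda p:(place(p)-W).ravel(),[.52,.1,0])
print(f.x,"res mm",(f.fun.reshape(-1,2)*1e3).round(1).tolist())
np.save("lane.npy",f.x)
P=place(f.x);print(np.c_[P,zt].round(4).tolist())
for cam in("top","side"):
    im=cv2.resize(cv2.imread(f"pics/{cam}0.png"),None,fx=4,fy=4,interpolation=cv2.INTER_CUBIC)
    for k in range(7):
        e=np.array([[np.cos(a[k]),np.sin(a[k])]])
        ends=place(f.x,np.r_[L[k:k+1]-.05*e,L[k:k+1]+.05*e])
        q=(proj(cam,np.c_[ends,[zt[k]]*2])*4+2).astype(int)
        cv2.line(im,tuple(map(int,q[0])),tuple(map(int,q[1])),(0,255,0),1)
    im=im[540:1000,600:1200] if cam=="top" else im[720:1060,800:1240]
    cv2.imwrite(f"pics/{cam}_ov.png",im)
a_=np.load("pics/sided.npy");c=proj("side",np.c_[P,zt])
for k in range(7):
    x,y=c[k].round().astype(int); print(k+1,atd("side",(y,x),float(np.median(a_[y-1:y+2,x-1:x+2]))).round(4))
def at(ex,y7=None): return None
th=a[6]-np.array([.028,.06,.08])/.3
print("plate,vial,stop",place(f.x,np.c_[-.3+.3*np.cos(th),.3*np.sin(th)]).round(3).tolist())
for l,z in(("vial_stop",.077),("bottle_a",0),("dropper",0),("beaker",0),("jar",0)):
  for cam in("top","side"):
    if cam=="top" or 1:
      print(l,cam,[(r["p"],np.round(r["pixel"]).tolist(),atz(cam,r["pixel"],z)[:2].round(3).tolist()) for r in viewer.spot_point(cam,l) if r["p"]>.3])
E
python3 fit.py
python3 -c "
import cv2,numpy as np
a=cv2.imread('pics/top_ov.png');b=cv2.imread('pics/side_ov.png');print(a.shape,b.shape)"
```

```text
1 [189.4 207.3] [(array([188.5, 206.8]), np.int32(229))]
2 [199.4 200.9] [(array([198.4, 200.2]), np.int32(216))]
3 [209.4 194.8] [(array([208.7, 195. ]), np.int32(223))]
4 [220.3 190.3] [(array([219.4, 190.6]), np.int32(231))]
5 [231.5 187.3] [(array([230.5, 187.6]), np.int32(231))]
6 [242.7 185.8] [(array([241.7, 185.7]), np.int32(216))]
7 [253.9 186.4] [(array([253.6, 185.1]), np.int32(218))]
[0.52103571 0.09856179 0.30563179] res mm [[-0.8, -0.9], [-0.3, 0.2], [0.8, 0.4], [0.7, -0.0], [0.7, 0.1], [-0.2, -0.7], [-1.0, 0.9]]
[[0.4709, 0.1936, 0.092], [0.4914, 0.164, 0.0898], [0.5082, 0.1322, 0.0877], [0.521, 0.0986, 0.0855], [0.5298, 0.0637, 0.0834], [0.5343, 0.028, 0.0812], [0.5345, -0.008, 0.079]]
1 [0.4701 0.1951 0.0918]
2 [0.5049 0.1477 0.0752]
3 [0.5088 0.1298 0.086 ]
4 [0.5234 0.0936 0.0819]
5 [0.5292 0.0634 0.0827]
6 [0.5358 0.0263 0.0801]
7 [ 0.5362 -0.0085  0.0788]
plate,vial,stop [[0.532, -0.036], [0.525, -0.067], [0.52, -0.086]]
vial_stop top [(0.37, [184.0, 267.0], [0.538, -0.05])]
vial_stop side [(0.56, [190.0, 268.0], [0.541, -0.064]), (0.52, [198.0, 259.0], [0.534, -0.012])]
bottle_a top [(0.65, [233.0, 230.0], [0.386, 0.072]), (0.59, [244.0, 259.0], [0.35, -0.023]), (0.55, [166.0, 192.0], [0.616, 0.197]), (0.38, [225.0, 244.0], [0.411, 0.025])]
bottle_a side [(0.8, [244.0, 188.0], [0.625, 0.2]), (0.6, [255.0, 286.0], [0.379, 0.077]), (0.59, [243.0, 284.0], [0.412, 0.038]), (0.59, [247.0, 310.0], [0.343, 0.006])]
dropper top [(0.51, [154.0, 229.0], [0.654, 0.07])]
dropper side [(0.58, [216.0, 211.0], [0.661, 0.06]), (0.56, [241.0, 281.0], [0.423, 0.034])]
beaker top [(0.59, [222.0, 109.0], [0.434, 0.481])]
beaker side [(0.92, [336.0, 166.0], [0.442, 0.467]), (0.76, [312.0, 130.0], [0.559, 0.47])]
jar top [(0.79, [210.0, 397.0], [0.448, -0.49])]
jar side []
(460, 600, 3) (340, 440, 3)
```

View pics/top_ov.png

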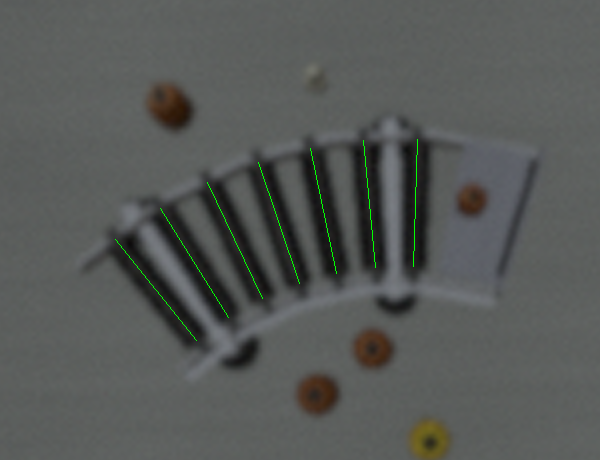

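View pics/side_ov.png

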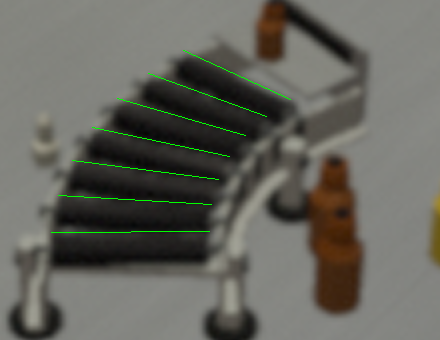

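```bash
cat >> h.py <<'E'
def arcpt(s,p=None):
    "s: arc metres past roller 1 -> world x,y, run angle, roller-top z line"
    p=np.load("lane.npy") if p is None else p
    th=.36-s/.3; P=place(p,np.array([[-.3+.3*np.cos(th),.3*np.sin(th)]]))[0]
    return P,th+p[2]-np.pi/2,.092-.06*s
def pose():
    o=status.get_obs();x,y,z,w=o["tool_rot"]
    from scipy.spatial.transform import Rotation as Ro
    R=Ro.from_quat([x,y,z,w]).as_matrix();return o,np.array(o["eef_pos"]),np.arctan2(R[1,0],R[0,0]),R
def rows(targets,pos,ang):
    "targets: (x,y,z,toolx angle), vertical tool"
    out=[];pos=pos.copy()
    for t in targets:
        d=np.array(t[:3])-pos;c,s=np.cos(ang),np.sin(ang)
        r=np.round(np.array([c*d[0]+s*d[1],s*d[0]-c*d[1],-d[2]])*1e3,1)
        dt=round(-((t[3]-ang+np.pi)%(2*np.pi)-np.pi),3)
        pos+=np.array([c*r[0]+s*r[1],s*r[0]-c*r[1],-r[2]])/1e3;ang-=dt
        out.append([0]+r.tolist()+[dt])
    print(out);return out
E
python3 - <<'E'
from h import *
o,p,ang,R=pose();print(ang,R.round(3).tolist())
P,ra,z=arcpt(-.006);tgt=np.array([*P,.16]);ta=ra+np.pi
d=(ta-ang+np.pi)%(2*np.pi)-np.pi;print(tgt,d)
N=15;f=np.clip(np.arange(1,N+1)/N,0,1)
rows([[*(p+(tgt-p)*k),ang+d*k] for k in f],p,ang)
E
```

```text
0.3167700754271042 [[0.95, 0.311, -0.0], [0.311, -0.95, -0.0], [-0.0, 0.0, -1.0]]
[0.46714435 0.19824172 0.16      ] 1.9396580364354765
[[0, 33.7, -36.2, 5.3, np.float64(-0.129)], [0, 38.1, -31.5, 5.3, np.float64(-0.13)], [0, 41.9, -26.4, 5.3, np.float64(-0.129)], [0, 44.9, -20.8, 5.3, np.float64(-0.129)], [0, 47.1, -14.8, 5.2, np.float64(-0.13)], [0, 48.7, -8.5, 5.3, np.float64(-0.129)], [0, 49.5, -2.2, 5.3, np.float64(-0.129)], [0, 49.2, 4.1, 5.3, np.float64(-0.129)], [0, 48.4, 10.5, 5.3, np.float64(-0.13)], [0, 46.6, 16.6, 5.3, np.float64(-0.129)], [0, 44.0, 22.5, 5.3, np.float64(-0.129)], [0, 40.8, 28.0, 5.3, np.float64(-0.13)], [0, 36.8, 33.0, 5.2, np.float64(-0.129)], [0, 32.3, 37.5, 5.3, np.float64(-0.129)], [0, 27.2, 41.3, 5.3, np.float64(-0.13)]]
```

servo_tool --pt "0 33.7 -36.2 5.3 -0.129" --pt "0 38.1 -31.5 5.3 -0.13" --pt "0 41.9 -26.4 5.3 -0.129" --pt "0 44.9 -20.8 5.3 -0.129" --pt "0 47.1 -14.8 5.2 -0.13" --pt "0 48.7 -8.5 5.3 -0.129" --pt "0 49.5 -2.2 5.3 -0.129" --pt "0 49.2 4.1 5.3 -0.129" --pt "0 48.4 10.5 5.3 -0.13" --pt "0 46.6 16.6 5.3 -0.129" --pt "0 44.0 22.5 5.3 -0.129" --pt "0 40.8 28.0 5.3 -0.13" --pt "0 36.8 33.0 5.2 -0.129" --pt "0 32.3 37.5 5.3 -0.129" --pt "0 27.2 41.3 5.3 -0.13" --pt "0 0 0 0 0" --pt "0 0 0 0 0"

```text
clock: 3.12
eef_pos: [0.4665, 0.198, 0.1596]
tool_rot: [0.428, 0.904, -0.001, -0.0]
ft_force: [0.2, -0.5, -0.3]
grip_width: -0.0003
grasp_force: 0.0
```

Run:
```python
from h import *
o,p,ang,R=pose();print(o["clock"],p,ang,o["ft_force"],o["grip_width"])
P,ra,z=arcpt(-.006);rows([[*P,.125,ra+np.pi]],p,ang)
im,d=viewer.camera("side");c=proj("side",[[*p[:2],p[2]-.008],[*p[:2],p[2]-.021],[*arcpt(0)[0],.092]]);print(c.round(1))
im=im[:,:,::-1].copy();im=cv2.resize(im[120:300,140:340],None,fx=3,fy=3,interpolation=cv2.INTER_CUBIC)
for q in c: cv2.circle(im,tuple(int(v) for v in ((q-[140,120])*3+1)),2,(0,255,0),-1)
cv2.imwrite("pics/s1.png",im)
```

```text
3.125 [0.46652298 0.1980299  0.15964772] 2.2566425402995356 [ 0.15512952 -0.45779349 -0.27887891] -0.00034357490391659476
[[0, -0.2, 0.6, 34.6, np.float64(0.0)]]
[[232.  219.9]
 [232.1 224.2]
 [232.1 237.5]]
```

View pics/s1.png

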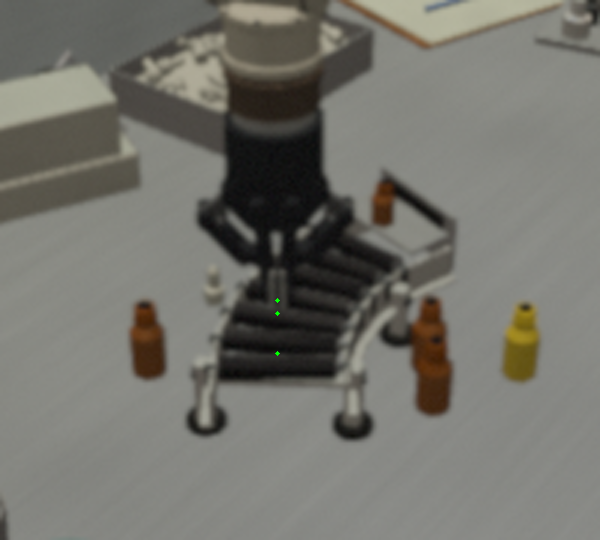

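servo_tool --pt "0 -0.2 0.6 18 0" --pt "0 0 0 18 0" --pt "0 0 0 12 0" --pt "0 0 0 5 0" --pt "0 0 0 2 0" --pt "0 0 0 0 0"

```text
clock: 3.92
eef_pos: [0.468, 0.1986, 0.1054]
tool_rot: [0.428, 0.904, 0.0, 0.0]
ft_force: [-0.8, 0.1, 0.5]
grip_width: -0.0002
grasp_force: 0.0
```

servo_tool --pt "0 0 0 2 0" --pt "0 0 0 1 0" --pt "0 0 0 0 0" --pt "0 0 0 0 0"

```text
clock: 4.42
eef_pos: [0.4677, 0.1986, 0.102]
tool_rot: [0.428, 0.904, 0.0, 0.0]
ft_force: [0.7, 0.3, 0.2]
grip_width: 0.0002
grasp_force: 0.0
```

servo_tool --pt "0 0 0 1 0" --pt "0 0 0 0 0" --pt "0 0 0 0 0"

```text
clock: 4.8
eef_pos: [0.4677, 0.1985, 0.101]
tool_rot: [0.428, 0.904, -0.0, 0.0]
ft_force: [0.7, -0.0, -0.5]
grip_width: 0.0002
grasp_force: 0.0
```

servo_tool --pt "0 0 0 1.5 0" --pt "0 0 0 1 0" --pt "0 0 0 0 0" --pt "0 0 0 0 0"

```text
clock: 5.3
eef_pos: [0.4679, 0.1986, 0.0987]
tool_rot: [0.428, 0.904, 0.0, 0.0]
ft_force: [0.1, 0.6, 1.3]
grip_width: 0.0001
grasp_force: 0.8
```

servo_tool --pt "0 0 0 0 0"

```text
clock: 5.42
eef_pos: [0.4678, 0.1986, 0.0986]
tool_rot: [0.428, 0.904, 0.0, 0.0]
ft_force: [0.5, -0.2, 1.6]
grip_width: 0.0001
grasp_force: 0.8
```

Run:
```python
from h import *
o,p,ang,R=pose()
def T(s,dz=0):
    P,ra,z=arcpt(s);return [*P,.0998-.06*max(s,-.006)-.0022+dz,ra+np.pi]
ss=[-.022+.006*k for k in range(1,42)];print(ss[-1])
r=rows([T(-.006,.012),T(-.022,.012),T(-.022,0),T(-.022,0)]+[T(s) for s in ss]+[T(ss[-1],.02),T(ss[-1],.05)],p,ang)
for k,x in enumerate(r): print(k,[float(v) for v in x])
```

```text
0.224
[[0, 0.2, -0.8, -11.3, np.float64(0.0)], [0, 16.0, -0.4, -0.0, np.float64(-0.053)], [0, -0.0, 0.0, 12.0, np.float64(0.0)], [0, -0.0, 0.0, -0.0, np.float64(0.0)], [0, -6.0, -0.0, -0.0, np.float64(0.02)], [0, -6.0, -0.1, -0.0, np.float64(0.02)], [0, -6.0, -0.1, 0.1, np.float64(0.02)], [0, -6.0, -0.0, 0.4, np.float64(0.02)], [0, -6.0, -0.1, 0.3, np.float64(0.02)], [0, -6.0, -0.0, 0.4, np.float64(0.02)], [0, -6.0, -0.1, 0.3, np.float64(0.02)], [0, -6.0, -0.1, 0.4, np.float64(0.02)], [0, -6.0, -0.0, 0.4, np.float64(0.02)], [0, -6.0, -0.1, 0.3, np.float64(0.02)], [0, -6.0, -0.0, 0.4, np.float64(0.02)], [0, -6.0, -0.1, 0.3, np.float64(0.02)], [0, -6.0, -0.0, 0.4, np.float64(0.02)], [0, -6.0, -0.1, 0.4, np.float64(0.02)], [0, -6.0, -0.1, 0.3, np.float64(0.02)], [0, -6.0, -0.0, 0.4, np.float64(0.02)], [0, -6.0, -0.1, 0.3, np.float64(0.02)], [0, -6.0, -0.0, 0.4, np.float64(0.02)], [0, -6.0, -0.1, 0.4, np.float64(0.02)], [0, -6.0, -0.1, 0.3, np.float64(0.02)], [0, -6.0, -0.0, 0.4, np.float64(0.02)], [0, -6.0, -0.1, 0.3, np.float64(0.02)], [0, -6.0, -0.0, 0.4, np.float64(0.02)], [0, -6.0, 
[... 1590 characters left out ...]
.0, -6.0, -0.1, 0.3, 0.02]
26 [0.0, -6.0, -0.0, 0.4, 0.02]
27 [0.0, -6.0, -0.1, 0.4, 0.02]
28 [0.0, -6.0, -0.1, 0.3, 0.02]
29 [0.0, -6.0, -0.0, 0.4, 0.02]
30 [0.0, -6.0, -0.1, 0.3, 0.02]
31 [0.0, -6.0, -0.0, 0.4, 0.02]
32 [0.0, -6.0, -0.1, 0.4, 0.02]
33 [0.0, -6.0, -0.1, 0.3, 0.02]
34 [0.0, -6.0, -0.0, 0.4, 0.02]
35 [0.0, -6.0, -0.1, 0.3, 0.02]
36 [0.0, -6.0, -0.0, 0.4, 0.02]
37 [0.0, -6.0, -0.1, 0.4, 0.02]
38 [0.0, -6.0, -0.1, 0.3, 0.02]
39 [0.0, -6.0, -0.0, 0.4, 0.02]
40 [0.0, -6.0, -0.1, 0.3, 0.02]
41 [0.0, -6.0, -0.0, 0.4, 0.02]
42 [0.0, -6.0, -0.1, 0.4, 0.02]
43 [0.0, -6.0, -0.1, 0.3, 0.02]
44 [0.0, -6.0, -0.0, 0.4, 0.02]
45 [0.0, -0.0, -0.0, -20.0, 0.0]
46 [0.0, -0.0, -0.0, -30.0, 0.0]
```

servo_tool --pt "0 0.2 -0.8 -11.3 0" --pt "0 16 -0.4 0 -0.053" --pt "0 0 0 12 0" --pt "0 0 0 0 0" --pt "0 -6 0 0 0.02" --pt "0 -6 -0.1 0 0.02" --pt "0 -6 -0.1 0.1 0.02" --pt "0 -6 0 0.4 0.02"

```text
clock: 6.42
eef_pos: [0.4724, 0.1913, 0.0976]
tool_rot: [0.441, 0.897, 0.0, 0.0]
ft_force: [-1.2, -1.2, 3.9]
grip_width: -0.0
grasp_force: 1.5
```

servo_tool --pt "0 -6 -0.1 0.3 0.02" --pt "0 -6 0 0.4 0.02"

```text
clock: 6.68
eef_pos: [0.4797, 0.182, 0.0966]
tool_rot: [0.459, 0.889, 0.0, 0.0]
ft_force: [-0.4, 0.0, 0.7]
grip_width: -0.0001
grasp_force: 0.0
```

Run:
```python
from h import *
out=[]
for n,(r0,c0,r1,c1) in {"side":(190,195,260,285),"top":(165,175,225,265)}.items():
    im,_=viewer.camera(n);old=cv2.imread(f"pics/{n}0.png")
    for g in (old,im[:,:,::-1]):
        g=np.clip((g[r0:r1,c0:c1].astype(float))*2.2,0,255).astype(np.uint8)
        out.append(cv2.resize(g,(390,290),interpolation=cv2.INTER_CUBIC))
cv2.imwrite("pics/cmp1.png",np.vstack([np.hstack(out[:2]),np.hstack(out[2:])]))
```

```text
(no output)
```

View pics/cmp1.png

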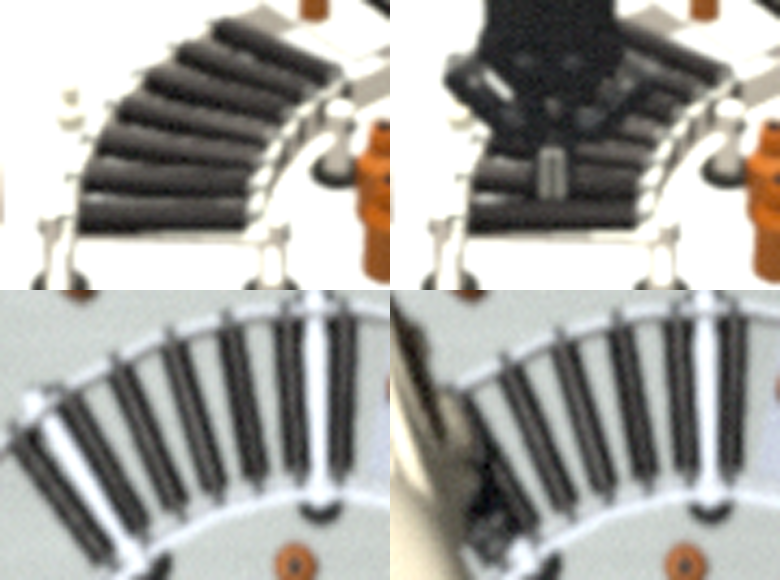

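servo_tool --pt "0 -6 -0.1 0.3 0.02" --pt "0 -6 -0.1 0.4 0.02" --pt "0 -6 0 0.4 0.02" --pt "0 -6 -0.1 0.3 0.02"

```text
clock: 7.28
eef_pos: [0.4925, 0.1619, 0.0954]
tool_rot: [0.494, 0.87, 0.0, 0.0]
ft_force: [-0.6, 0.4, 4.1]
grip_width: 0.0002
grasp_force: 1.5
```

servo_tool --pt "0 -6 0 0.4 0.02" --pt "0 -6 -0.1 0.3 0.02"

```text
clock: 7.52
eef_pos: [0.4986, 0.1513, 0.0945]
tool_rot: [0.511, 0.859, 0.0, 0.0]
ft_force: [0.4, 0.1, -0.8]
grip_width: -0.0001
grasp_force: 0.0
```

Run:
```python
from h import *
o,p,ang,R=pose();print(o["clock"])
D=[np.hypot(*(arcpt(s)[0]-p[:2])) for s in np.arange(0,.25,.0005)];s=.0005*np.argmin(D);P,ra,z=arcpt(s)
print("s",s,"off mm",min(D)*1e3,"ang err",(ang-ra-np.pi+np.pi)%(2*np.pi)-np.pi,"z rel",(p[2]-(.0998-.06*s))*1e3)
im,_=viewer.camera("side");g=np.clip(im[190:260,195:285,::-1].astype(float)*3,0,255).astype(np.uint8)
cv2.imwrite("pics/c2.png",cv2.resize(g,(720,560),interpolation=cv2.INTER_CUBIC))
```

```text
7.525
s 0.0505 off mm 0.062389829542207974 ang err 0.00012033465755045825 z rel -2.3094467535133836
```

View pics/c2.png

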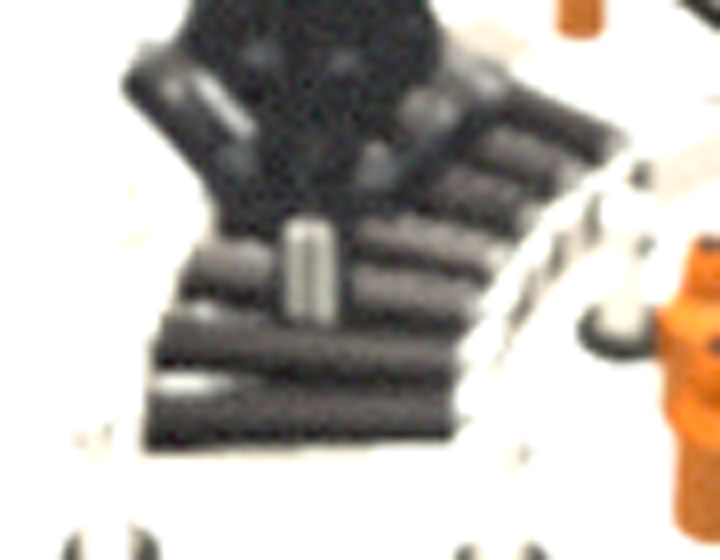

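servo_tool --pt "0 -6 0 0.4 0.02" --pt "0 -6 -0.1 0.4 0.02" --pt "0 -6 -0.1 0.3 0.02" --pt "0 -6 0 0.4 0.02" --pt "0 -6 -0.1 0.3 0.02" --pt "0 -6 0 0.4 0.02" --pt "0 -6 -0.1 0.4 0.02" --pt "0 -6 -0.1 0.3 0.02" --pt "0 -6 0 0.4 0.02" --pt "0 -6 -0.1 0.3 0.02"

```text
clock: 8.82
eef_pos: [0.5216, 0.0962, 0.091]
tool_rot: [0.594, 0.804, 0.0, 0.0]
ft_force: [-0.1, 0.0, 2.8]
grip_width: 0.0001
grasp_force: 1.5
```

servo_tool --pt "0 -6 0 0.4 0.02" --pt "0 -6 -0.1 0.4 0.02" --pt "0 -6 -0.1 0.3 0.02" --pt "0 -6 0 0.4 0.02" --pt "0 -6 -0.1 0.3 0.02" --pt "0 -6 0 0.4 0.02" --pt "0 -6 -0.1 0.4 0.02" --pt "0 -6 -0.1 0.3 0.02" --pt "0 -6 0 0.4 0.02"

```text
clock: 9.95
eef_pos: [0.5328, 0.0435, 0.0873]
tool_rot: [0.664, 0.747, 0.0, -0.0]
ft_force: [-0.5, -0.7, 0.3]
grip_width: 0.0003
grasp_force: 0.4
```

servo_tool --pt "0 -6 -0.1 0.3 0.02" --pt "0 -6 0 0.4 0.02" --pt "0 -6 -0.1 0.4 0.02" --pt "0 -6 -0.1 0.3 0.02" --pt "0 -6 0 0.4 0.02" --pt "0 -6 -0.1 0.3 0.02" --pt "0 -6 0 0.4 0.02"

```text
clock: 10.82
eef_pos: [0.5346, 0.0017, 0.085]
tool_rot: [0.715, 0.699, -0.0, -0.0]
ft_force: [-1.5, 0.9, 2.5]
grip_width: -0.0
grasp_force: 1.2
```

servo_tool --pt "0 -6 -0.1 0.4 0.02" --pt "0 -6 -0.1 0.3 0.02" --pt "0 -3 0 0.2 0.01" --pt "0 0 0 -20 0" --pt "0 0 0 -50 0" --pt "0 0 40 -50 0" --pt "0 0 60 0 0" --pt "0 0 60 0 0" --pt "0 0 60 0 0" --pt "0 0 0 0 0"

```text
clock: 12.08
eef_pos: [0.7507, -0.0286, 0.1948]
tool_rot: [0.732, 0.681, -0.002, -0.002]
ft_force: [-1.0, -0.4, -1.9]
grip_width: 0.0
grasp_force: 0.0
```

Run:
```python
from h import *
out=[]
for n,(r0,c0,r1,c1) in {"side":(175,180,265,310),"top":(145,175,245,290)}.items():
    im,_=viewer.camera(n);old=cv2.imread(f"pics/{n}0.png")
    for g in (old,im[:,:,::-1]):
        g=np.clip((g[r0:r1,c0:c1].astype(float))*(3 if n=="side" else 2),0,255).astype(np.uint8)
        out.append(cv2.resize(g,(398,298),interpolation=cv2.INTER_CUBIC))
cv2.imwrite("pics/cmp3.png",np.vstack([np.hstack(out[:2]),np.hstack(out[2:])]))
```

```text
(no output)
```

View pics/cmp3.png

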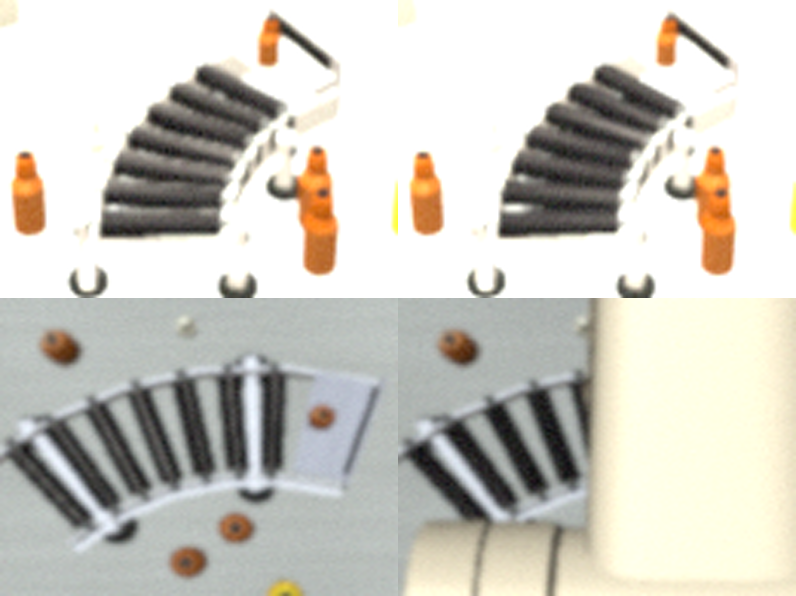

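servo_tool --pt "0 -40 -40 0 0" --pt "0 -60 -30 0 0" --pt "0 -60 -30 0 0" --pt "0 -60 -20 0 0" --pt "0 -60 -20 0 0" --pt "0 -40 0 0 0" --pt "0 0 0 0 0"

```text
clock: 13.05
eef_pos: [0.5877, -0.3309, 0.2058]
tool_rot: [0.734, 0.68, 0.0, 0.001]
ft_force: [0.2, -0.0, 0.1]
grip_width: -0.0001
grasp_force: 0.0
```

Run:
```python
from h import *
lane=np.load("lane.npy")
print(status.get_obs()["eef_pos"])
for cam in("top","side"):
    viewer.camera(cam)
    new=np.mean([viewer.camera(cam)[0].astype(float) for _ in range(5)],0).mean(2).astype(np.float32);old=cv2.imread(f"pics/{cam}0.png").astype(np.float32).mean(2)
    off=np.arange(-14,15,2)
    for k in range(7):
        t=np.linspace(-.04,.04,33);e=np.array([np.cos(a[k]),np.sin(a[k])]);r=np.array([np.sin(a[k]),-np.cos(a[k])])
        pr=[]
        for img in(old,new):
            v=[]
            for o in off:
                Q=proj(cam,np.c_[place(lane,L[k]+t[:,None]*e+o*1e-3*r),[zt[k]-.003]*33]).astype(np.float32)
                v.append(cv2.remap(img,Q[None,:,0].copy(),Q[None,:,1].copy(),cv2.INTER_LINEAR).mean())
            pr.append(np.round(v).astype(int).tolist())
        print(cam,k+1,*pr)
for cam in("top","side"):
  for l in("vial_stop","bottle_a","dropper","beaker"):
    print(cam,l,[np.round(r["pixel"]).tolist() for r in viewer.spot_point(cam,l) if r["p"]>.3])
```

```text
[ 0.58772522 -0.33089938  0.20583112]
top 1 [84, 73, 57, 42, 33, 33, 37, 37, 33, 27, 27, 39, 58, 77, 95] [85, 74, 59, 42, 28, 21, 20, 19, 18, 18, 24, 38, 58, 78, 95]
top 2 [109, 93, 72, 49, 33, 27, 29, 33, 33, 30, 29, 38, 54, 71, 83] [109, 93, 72, 50, 32, 24, 21, 20, 19, 18, 23, 36, 54, 71, 83]
top 3 [84, 73, 57, 41, 32, 33, 37, 38, 33, 26, 26, 37, 54, 71, 83] [85, 74, 58, 40, 26, 19, 17, 16, 15, 16, 23, 38, 56, 73, 85]
top 4 [84, 72, 56, 41, 34, 36, 40, 40, 33, 26, 26, 38, 56, 73, 85] [85, 73, 57, 39, 25, 18, 16, 15, 15, 16, 24, 38, 57, 73, 85]
top 5 [85, 73, 56, 38, 26, 22, 25, 29, 30, 28, 28, 38, 55, 72, 84] [85, 73, 56, 39, 27, 23, 22, 22, 20, 18, 22, 36, 53, 71, 83]
top 6 [84, 72, 55, 39, 27, 27, 31, 35, 33, 29, 29, 42, 63, 86, 104] [84, 73, 56, 39, 26, 21, 21, 20, 18, 18, 25, 41, 64, 87, 105]
top 7 [106, 88, 66, 43, 29, 25, 28, 32, 31, 28, 28, 37, 53, 70, 81] [105, 87, 65, 43, 28, 21, 22, 22, 20, 19, 23, 35, 53, 70, 81]
side 1 [26, 29, 31, 33, 35, 38, 41, 43, 44, 38, 32, 26, 20, 19, 19] [25, 27, 29, 29, 29, 29, 29, 29, 30, 29, 28, 26, 23, 22, 21]
side 2 [26, 29, 32, 34, 36, 38,
[... 417 characters left out ...]
1, 21] [30, 34, 37, 39, 38, 36, 34, 32, 30, 28, 26, 24, 22, 21, 22]
side 6 [25, 29, 33, 36, 39, 42, 44, 45, 44, 41, 36, 31, 27, 24, 22] [25, 28, 30, 31, 31, 31, 32, 33, 34, 33, 32, 30, 27, 25, 24]
side 7 [22, 25, 28, 31, 36, 43, 52, 63, 74, 85, 94, 99, 103, 104, 103] [24, 27, 29, 31, 33, 38, 46, 57, 71, 84, 95, 102, 105, 106, 106]
top vial_stop [[186.0, 268.0]]
top bottle_a [[168.0, 194.0], [223.0, 244.0], [246.0, 256.0], [235.0, 230.0]]
top dropper [[156.0, 229.0]]
top beaker [[190.0, 114.0], [220.0, 111.0]]
side vial_stop [[192.0, 265.0]]
side bottle_a [[256.0, 286.0], [242.0, 189.0], [240.0, 284.0], [244.0, 311.0]]
side dropper [[218.0, 211.0]]
side beaker [[338.0, 167.0], [315.0, 130.0]]
```

```bash
python3 -c "
from workcell import bot
print(bot.job_done())"
```

```text
the job is handed in; nothing more can be done
None
```

I stroked all seven rollers in order, from the loading end to the end stop. The light seam turned out of view on every one, nothing nearby shows as moved in the pictures, and I handed the job in with the hand clear at about 14 s; no verdict came back.

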